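Build the seed sieve stack

TASK

Build the grading stack for the next seed sample in the white holder, one part at a time from the bottom up, each part fully seated upright in the one below: first the plain catch pan, then the fine sieve (many small holes), then the coarse sieve (seven large round holes), and last the lid with the black knob. The sieve with the long slots is not needed: leave it standing where it is. Let go of everything at the end.

Things in the scene. Friction and masses are not known exactly. Their poses are not given: they have to be found in the camera images.
- holder_mouth (a point): The stack holder, fixed: a white plate 90 x 90 x 8 mm with a white round collar of 68 mm outer diameter whose top rim is 20 mm above the table; its round bore is 52 mm wide and 9 mm deep. The point is the centre of the bore at the height of the rim; z is up.
- pan_c (a point): The catch pan: a bare steel cup, 58 mm outer diameter, 52 mm high, wall 3 mm, open at the top, 42 mm deep with a plain closed bottom without holes. The point is its centre, half-way up (26 mm above its underside); z is its own axis, up. Grip across the outside, at half height or a little higher. Foot below: 6 mm high, tapering from 47 to 40 mm diameter; it drops into the 52 mm bore of the part below until the shoulder rests on that rim.
- fine_c (a point): The fine sieve: a bare steel ring, 58 mm outer diameter, 52 mm high, with a screen of many 3 mm holes 16 mm below its rim (bore above the screen 52 mm, wall 3 mm). The point is its centre, half-way up (26 mm above its underside); z is its own axis, up. Grip it like the pan. Foot below: 6 mm high, tapering from 47 to 40 mm diameter; it drops into the 52 mm bore of the part below until the shoulder rests on that rim.
- coarse_c (a point): The coarse sieve: a bare steel ring, 58 mm outer diameter, 60 mm high, with a screen of seven 12 mm round holes 16 mm below its rim (bore above the screen 52 mm, wall 3 mm). The point is its centre, half-way up (30 mm above its underside); z is its own axis, up. Grip it like the pan. Foot below: 6 mm high, tapering from 47 to 40 mm diameter; it drops into the 52 mm bore of the part below until the shoulder rests on that rim.
- slotted_c (a point): The slotted sieve, not needed and to be left alone: a bare steel ring, 58 mm outer diameter, 56 mm high, with a screen of five long parallel slots 16 mm below its rim. The point is its centre, half-way up (28 mm above its underside).
- lid_knob (a point): The lid: a steel disc, 58 mm diameter, its top 12 mm above the underside, with an upright black knob 18 mm wide and 44 mm tall (56 mm in all). The point is on the knob's axis, 36 mm above the underside, a good height to grip; z is up. Foot below: 6 mm high, tapering from 47 to 40 mm diameter; it drops into the 52 mm bore of the part below until the shoulder rests on that rim.
Things that resemble listed ones, but are neither listed nor needed, are in the scene too. Leave any blue look-alike of the part that bears lid_knob alone.

How it is judged:
By the outcome, as a careful person would: the job done as asked, in the order asked, and still so for the second after the job is handed in, with the robot touching nothing.
It also fails if it takes over 102 s, if anything falls off the work surface, if the arm or the gripper's body presses on something with over 40 N, if the wrist force passes 120 N, or if a joint passes its speed limit or range.

ROBOT

A 7-joint arm with a two-finger parallel gripper is mounted at the origin on the work surface. World frame = base frame: x ahead of the robot, y to its left, z up, the work surface at z = 0. Lengths are in m, angles in degrees, forces in N, time in s.
With the tool pointing down it reaches from about 0.425 to 0.875 m from the base axis. Payload 4.7 kg.
Tool frame: the origin (TCP) lies on the centre line of the jaws, within the pads' length; the fingertips stand 11 mm ahead of it and the grasp point (between the pads) lies 8 mm behind it (finger_overhang is the x of the fingertips in the tool frame, in m); x points along the fingers, z is the direction in which the jaws open and shut, and the axes are right-handed (so a half turn about x gives the same grasp; the last joint's range is limited). The gripper opens to 87 mm and grips with 3 to 60 N. Pads are 19 mm wide; open, the fingers measure 117 mm over their backs; the gripper's body (75 mm by 190 mm) begins 51 mm behind the grasp point.
Start: joints at [76.725, 18.392, -4.016, 83.108, 1.295, 78.541, -3.26], TCP at [0.158, -0.63, 0.234] pointing down, gripper open.
Joint ranges: [-163.93, 163.93], [-17.29, 119.83], [-79.2, 71.16], [3.27, 140.29], [-89.18, 269.18], [5.43, 117.66], [-154.24, 154.24]. Speed limits (degrees/s): [147.25, 147.25, 180, 180, 180, 180, 180].

INTERFACE

Orientations are given as [roll, pitch, yaw] about the fixed x, y, z axes, in that order (R = Rz(yaw) Ry(pitch) Rx(roll)).
In Python, from cell import get_obs, read_camera, sign_off, cut_out, finger_overhang gives the robot as it stands.
- The arm moves only by the tool servo_tool, never from a script. Its argument "rows" is one flat list of numbers, 5 for each row, row after row: the shift along the world's x, y, z in mm, then the turn about the world's z in degrees, then the closure, from 0 (fully open) to 1 (shut). A call has 1 to 10 rows; each row is the pose to reach, as a shift and turn from the pose commanded when the call began; what a row does not reach only later rows make up. A row lasts 1/12 s, in which the tool goes at most 41.7 mm and 7.16 degrees, less where a joint would pass 70% of its speed; a pose out of reach is approached as far as the arm can. A call with a gripper value outside its range is refused whole. The fingers move at their own pace and stop on an object; "force" is the grip in N (left out, the last holds). Time passes only in rows, so rows that repeat a pose let the fingers close. It gives the time, the measured TCP pose, the force and the opening at its end, in the units of the state.
- get_obs(): the state, without advancing time (a new reading comes with each control period).
- read_camera(name): name is "scene" or "top"; returns a dict with "frame" (420x560x3 uint8, blue, green, red), "range_z" (420x560 float32, m along the optical axis (not along the pixel's ray), 0 where there is no reading), "intrinsics" (3x3 intrinsics, pixels), "cam_to_world" (4x4, takes a point from camera to world coordinates). Camera axes: x right, y down, z forward; pixel columns grow to the right and rows downward; lengths in m; the calibration is good to about 2 mm. A picture is of the moment at which its call begins.
- sign_off(): hands the job in, once; it reports no verdict.
Trained networks look in a picture, given as the dict that the camera call returned (one of the last four; its "shot" number tells which), for a name from the list of things; names that differ only in an ending like _2 or _b are one class to them, and where a whole thing is asked for, a point or a joint stands for the part that bears it (a point fixed in the world has none). Each returns a list of dicts, best first, with "score" (0 to 1); they miss things now and then, are a little off and sometimes report something else, mostly with a low value. They report only what shows in the picture. A call takes as long as a camera call. They do not tell look-alikes from the thing itself.
- cut_out(name, picture): "pixels" (420x560 bool, what is visible of it) and "extent" ([centre column, centre row, width, height] in pixels, round what is visible of it).
The state is a dict: "time_s": time; "qpos": joint angles; "joint_velocities": joint speeds; "effort": joint torques, N m; "tool_pos": TCP position; "tool_rot": TCP orientation; "force": force on the tool from outside, world axes, zero at the start; "wrist_torque": the same for the moment, N m; "grip_width": finger opening in m.
Only numpy, scipy, OpenCV 4.12 (cv2) and the standard library are available. Lean on these libraries where they do the work, as an engineer would, in place of code of your own. Each camera call takes 0.05 s, during which the arm holds its last target.

## Working session

There is one attempt and no reset: what is moved stays moved. The work goes in short steps, Python scripts to look and compute and a tool call to move; the robot and the scene stay as the last step left them, time stands still between calls to the robot, and variables do not carry over. Pictures are saved under pics/ and viewed, and the job is handed in when it is done.

Besides the shell and the picture viewer there is one more tool, called after "Call:" as name(argument=value, ...) on one line, values as JSON. servo_tool: Moves the arm, as the interface text tells. Its arguments: {"type":"object","properties":{"rows":{"type":"array"},"force":{"type":"number"}},"required":["rows"]}

```bash
ls; mkdir -p pics
python3 - <<'E'
from cell import *
import cv2,numpy as np
o=get_obs();print({k:np.round(v,3).tolist() for k,v in o.items()}, finger_overhang)
for n in("scene","top"):
    p=read_camera(n);cv2.imwrite(f"pics/{n}0.png",p["frame"]);print(n,p["intrinsics"].tolist(),np.round(p["cam_to_world"],3).tolist(),p["shot"])
    np.savez(f"{n}0.npz",**{k:p[k] for k in("frame","range_z","intrinsics","cam_to_world")})
    for c in("pan_c","fine_c","coarse_c","slotted_c","lid_knob"):
        for r in cut_out(c,p): print(n,c,round(r["score"],2),np.round(r["extent"],0).tolist(),r["pixels"].sum())
print(get_obs()["time_s"])
E
```

```text
pics
{'time_s': 0.0, 'qpos': [76.726, 18.44, -4.015, 83.174, 1.297, 78.541, -3.262], 'joint_velocities': [0.076, -0.055, -0.059, 0.093, 0.021, -0.006, -0.032], 'effort': [0.0, -49.13, -0.405, -31.252, -0.064, 0.044, 0.0], 'tool_pos': [0.158, -0.63, 0.232], 'tool_rot': [-176.122, 89.891, 107.96], 'force': [-0.579, 0.511, 0.63], 'wrist_torque': [-0.016, 0.014, -0.009], 'grip_width': 0.087} 0.011
scene [[501.6367432108304, 0.0, 275.2079661497732], [0.0, 501.6367432108304, 205.16721468086402], [0.0, 0.0, 1.0]] [[0.724, 0.55, -0.416, 0.908], [0.69, -0.573, 0.443, -0.461], [0.005, -0.607, -0.794, 0.863], [0.0, 0.0, 0.0, 1.0]] 1
scene pan_c 0.94 [348.0, 139.0, 23.0, 30.0] 660
scene fine_c 0.67 [241.0, 340.0, 36.0, 42.0] 1133
scene coarse_c 0.9 [415.0, 186.0, 32.0, 33.0] 911
scene slotted_c 0.63 [270.0, 206.0, 25.0, 32.0] 821
scene lid_knob 0.95 [117.0, 278.0, 32.0, 32.0] 684
scene lid_knob 0.95 [168.0, 337.0, 32.0, 29.0] 804
scene lid_knob 0.7 [187.0, 275.0, 35.0, 32.0] 663
top [[541.1227895004124, 0.0, 273.13151488180927], [0.0, 541.1227895004124, 220.00446454230175], [0.0, 0.0, 1.0]] [[-0.075, -0.976, 0.204, 0.259], [-0.997, 0.073, -0.018, -0.016], [0.003, -0.205, -0.979, 1.246], [0.0, 0.0, 0.0, 1.0]] 2
top pan_c 0.91 [146.0, 252.0, 32.0, 27.0] 639
top fine_c 0.96 [362.0, 168.0, 30.0, 34.0] 620
top coarse_c 0.83 [147.0, 171.0, 28.0, 30.0] 683
top slotted_c 0.91 [262.0, 246.0, 19.0, 28.0] 561
top lid_knob 0.87 [398.0, 208.0, 18.0, 18.0] 470
top lid_knob 0.77 [360.0, 240.0, 22.0, 27.0] 438
top lid_knob 0.6 [404.0, 278.0, 28.0, 27.0] 472
0.6
```

View pics/scene0.png

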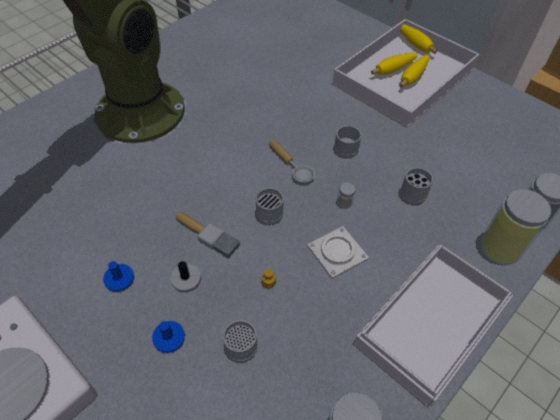

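View pics/top0.png

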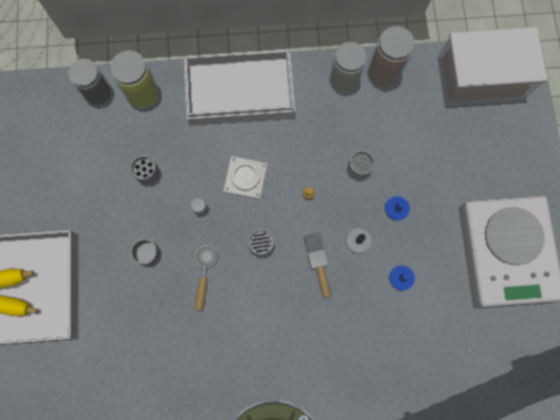

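Run:
```python
import cv2,numpy as np
f=np.load("scene0.npz")["frame"];g=np.load("top0.npz")["frame"]
def cr(f,c,r,h=32): return cv2.resize(f[max(0,r-h):r+h,max(0,c-h):c+h],(256,256),interpolation=cv2.INTER_CUBIC)
A=[cr(f,*x) for x in((348,139),(241,340),(415,186))]
B=[cr(f,*x) for x in((270,206),(117,278),(180,310))]
cv2.imwrite("pics/cropA.png",np.vstack([np.hstack(A),np.hstack(B)]))
A=[cr(g,*x) for x in((146,252),(362,168),(147,171))]
B=[cr(g,*x) for x in((262,246),(398,208),(380,255))]
cv2.imwrite("pics/cropB.png",np.vstack([np.hstack(A),np.hstack(B)]))
```

```text
(no output)
```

View pics/cropA.png

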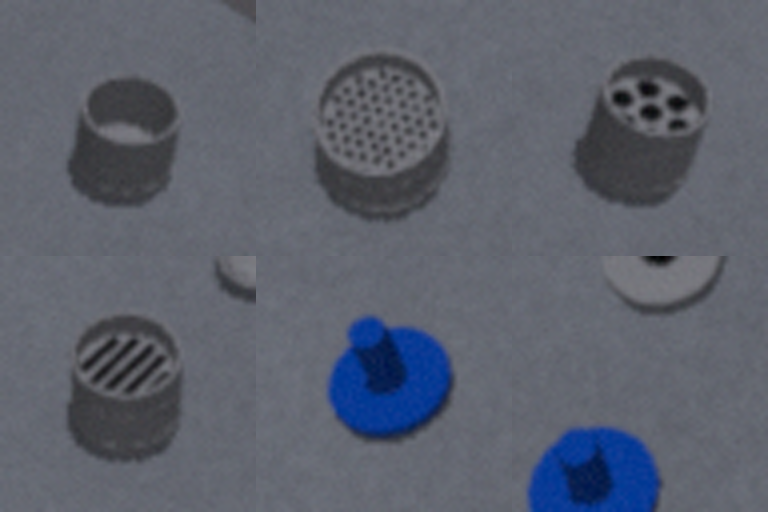

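View pics/cropB.png

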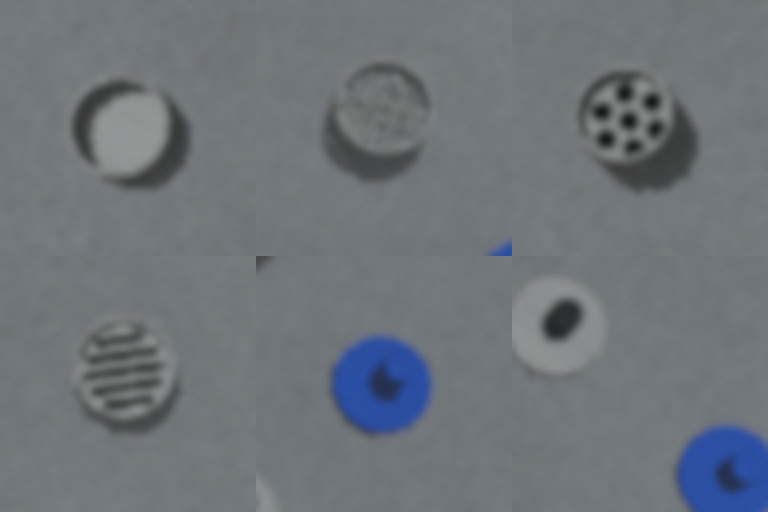

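```bash
cat > h.py <<'E'
import cv2,numpy as np
from scipy.optimize import least_squares
from scipy.spatial.transform import Rotation as Rn
def cloud(p):
    K=p["intrinsics"];z=p["range_z"].astype(float);v,u=np.mgrid[:z.shape[0],:z.shape[1]]
    P=np.stack([(u-K[0,2])/K[0,0]*z,(v-K[1,2])/K[1,1]*z,z],-1)
    W=P@p["cam_to_world"][:3,:3].T+p["cam_to_world"][:3,3];W[z<=0]=np.nan;return W
def proj(p,X):
    T=np.linalg.inv(p["cam_to_world"]);c=np.atleast_2d(X)@T[:3,:3].T+T[:3,3];q=c@p["intrinsics"].T;return q[:,:2]/q[:,2:]
def circ(X,r=None):
    m=np.median(X,0)
    if r: s=least_squares(lambda a:np.hypot(*(X-a).T)-r,m,loss="soft_l1",f_scale=.001);return s.x,r,np.std(s.fun)
    s=least_squares(lambda a:np.hypot(*(X-a[:2]).T)-a[2],[*m,.027],loss="soft_l1",f_scale=.001);return s.x[:2],s.x[2],np.std(s.fun)
E
python3 - <<'E'
from h import *
pt={}
S=np.load("scene0.npz");T=np.load("top0.npz")
ROI={"pan":((348,139),(146,252),.052),"fine":((241,340),(362,165),.052),"coarse":((415,186),(145,169),.060),"slot":((270,206),(261,243),.056),"lid":((186,275),(359,240),.056),"blue1":((118,277),(398,208),.056),"blue2":((168,337),(402,278),.056),"holder":((338,250),(246,177),.020)}
for n,(a,b,h) in ROI.items():
    for nm,p,c in(("scene",S,a),("top",T,b)):
        W=cloud(p);H=30
        X=W[c[1]-H:c[1]+H,c[0]-H:c[0]+H].reshape(-1,3);X=X[~np.isnan(X[:,0])]
        tz=np.median(X[:,2]) 
        zs=np.percentile(X[X[:,2]>.012][:,2],[50,90,98]) if (X[:,2]>.012).sum()>5 else 0
        if n in("lid","blue1","blue2"):
            Y=X[(X[:,2]>.007)&(X[:,2]<.017)]; K=X[X[:,2]>.03]
            print(n,nm,"disc bbox c",np.round((Y.min(0)+Y.max(0))/2,4)[:2],np.round(np.ptp(Y,0),4)[:2],"med",np.round(np.median(Y,0),4),"knob",len(K),np.round(np.median(K,0),4) if len(K) else"",zs)
        else:
            if n=="holder": Y=X[(X[:,2]>.014)&(X[:,2]<.026)]
            else: Y=X[X[:,2]>h-.006]
            c2=circ(Y[:,:2]);print(n,nm,"table",round(tz,4),"ring n",len(Y),np.round(c2[0],4),round(c2[1],4),round(c2[2],4),"bbox",np.round((Y.min(0)+Y.max(0))/2,4)[:2],np.round(np.ptp(Y,0),4)[:2],zs)
R=Rn.from_euler("xyz",[-176.122,89.891,107.96],degrees=True).as_matrix();print(np.round(R,3))
# tall things map
E
```

```text
pan scene table -0.0019 ring n 123 [0.4621 0.2571] 0.0272 0.0017 bbox [0.4623 0.2563] [0.0583 0.061 ] [0.03349306 0.04895555 0.05114398]
pan top table -0.0003 ring n 125 [0.4579 0.2558] 0.0273 0.001 bbox [0.458 0.256] [0.0571 0.0569] [0.02330073 0.05080126 0.05305287]
fine scene table -0.0007 ring n 223 [ 0.6314 -0.2519] 0.0272 0.0011 bbox [ 0.6316 -0.2522] [0.0573 0.0576] [0.03506687 0.04992793 0.05181767]
fine top table -0.0005 ring n 120 [ 0.6278 -0.2528] 0.0273 0.0012 bbox [ 0.6281 -0.2525] [0.0577 0.057 ] [0.03566923 0.04976602 0.05353523]
coarse scene table -0.0014 ring n 146 [0.6551 0.2515] 0.0273 0.0014 bbox [0.6548 0.2519] [0.0566 0.0588] [0.04268835 0.05638544 0.05873875]
coarse top table -0.0003 ring n 121 [0.6507 0.2503] 0.0271 0.0011 bbox [0.6508 0.2499] [0.0575 0.0553] [0.04424367 0.05819771 0.06155867]
slot scene table -0.0016 ring n 145 [ 0.4637 -0.0056] 0.0271 0.0013 bbox [ 0.4634 -0.0046] [0.0587 0.0571] [0.03886856 0.0529475  0.05521362]
slot top table -0.0004 ring n 109 [ 0.4596 -0.0068] 0.0272 0.001 bbox [ 0.4598 -0.0063] [0.0574 0.0563] [0.03986067 0.05387489 0.
[... 593 characters left out ...]
33] [0.01535106 0.05512437 0.05714916]
blue2 scene disc bbox c [ 0.5261 -0.3304] [0.0571 0.0565] med [ 0.5316 -0.3349  0.0103] knob 140 [ 0.5297 -0.3316  0.0526] [0.0362497  0.05502312 0.05621437]
blue2 top disc bbox c [ 0.3576 -0.32  ] [0.0595 0.0597] med [ 0.358  -0.3187  0.011 ] knob 70 [ 0.3593 -0.3199  0.054 ] [0.01470544 0.05506526 0.05740476]
holder scene table 0.0009 ring n 344 [0.6298 0.0198] 0.0299 0.0027 bbox [0.6296 0.0211] [0.0661 0.0691] [0.01719832 0.0196611  0.02096453]
holder top table 0.0012 ring n 285 [0.6249 0.0193] 0.0297 0.0042 bbox [0.6249 0.0217] [0.0671 0.0895] [0.01731735 0.02124526 0.02272785]
[[-0.001  0.97   0.243]
 [ 0.002  0.243 -0.97 ]
 [-1.    -0.    -0.002]]
```

Run:
```python
from h import *
S=np.load("scene0.npz");T=np.load("top0.npz")
for nm,p,c in(("scene",S,(186,278)),("top",T,(359,240))):
    W=cloud(p);X=W[c[1]-17:c[1]+17,c[0]-18:c[0]+18].reshape(-1,3);Y=X[(X[:,2]>.006)&(X[:,2]<.017)]
    m=np.median(Y,0)[:2];Y=Y[np.hypot(*(Y[:,:2]-m).T)<.036]
    hull=cv2.convexHull(Y[:,:2].astype(np.float32));print(nm,cv2.minEnclosingCircle(hull),(Y.min(0)+Y.max(0))/2,np.ptp(Y,0)[:2])
    K=X[X[:,2]>.0535];print("knobtop",len(K),K.mean(0))
W=cloud(T)
m=((W[...,2]>.065)&(W[...,0]>.3)&(W[...,0]<1.0)).astype(np.uint8)
n,l,s,_=cv2.connectedComponentsWithStats(m)
for i in range(1,n):
    if s[i,4]>20:
        Q=W[l==i];print(np.round(Q.min(0),3),np.round(Q.max(0),3))
```

```text
scene ((0.4567378759384155, -0.23142464458942413), 0.02934298850595951) [ 0.45660297 -0.2314269   0.01114124] [0.05693307 0.05811527]
knobtop 41 [ 0.45689443 -0.23207522  0.05485623]
top ((0.4533825218677521, -0.23241576552391052), 0.029503870755434036) [ 0.45261829 -0.23308878  0.01148121] [0.05727849 0.05685513]
knobtop 33 [ 0.45287758 -0.23277424  0.05601944]
[ 0.823 -0.379  0.065] [ 0.91  -0.298  0.159]
[ 0.769 -0.685  0.065] [ 0.908 -0.476  0.119]
[ 0.82  -0.278  0.065] [ 0.895 -0.203  0.129]
[0.814 0.216 0.065] [0.9   0.298 0.148]
[0.831 0.333 0.065] [0.902 0.401 0.118]
[ 0.366 -0.633  0.065] [ 0.493 -0.505  0.074]
```

Call:
servo_tool(rows=[400,230,0,0,0,400,230,0,0,0,400,230,0,0,0,400,230,0,0,0,400,230,0,0,0,400,230,0,0,0,400,230,0,0,0,400,230,0,0,0,400,230,0,0,0,400,230,0,0,0])

```text
time_s: 1.43
tool_pos: [0.5208, -0.4217, 0.2339]
tool_rot: [12.9, 90.0, -63.1]
force: [0.2, -1.0, -0.4]
grip_width: 0.0869
```

Call:
servo_tool(rows=[90,400,0,0,0,90,400,0,0,0,90,400,0,0,0,90,400,0,0,0,90,400,0,0,0,90,400,0,0,0,90,400,0,0,0,90,400,0,0,0,90,400,0,0,0,90,400,0,0,0])

```text
time_s: 2.27
tool_pos: [0.6096, -0.0192, 0.2341]
tool_rot: [113.6, 89.9, 37.8]
force: [0.9, -0.2, 0.3]
grip_width: 0.0871
```

Call:
servo_tool(rows=[-145,250,-60,0,0,-145,250,-60,0,0,-145,250,-60,0,0,-145,250,-60,0,0,-145,250,-60,0,0,-145,250,-60,0,0,-145,250,-60,0,0,-145,250,-60,0,0,-145,250,-60,0,0,-145,250,-60,0,0])

```text
time_s: 3.1
tool_pos: [0.4647, 0.2268, 0.1738]
tool_rot: [31.0, 89.9, -44.9]
force: [-0.3, 0.5, -0.6]
grip_width: 0.0867
```

Call:
servo_tool(rows=[-5,30,-30,0,0,-5,30,-65,0,0,-5,30,-100,0,0,-5,30,-135,0,0,-5,30,-149,0,0,-5,30,-149,0,0])

```text
time_s: 3.6
tool_pos: [0.458, 0.2535, 0.0207]
tool_rot: [-77.1, 89.6, -153.2]
force: [-0.9, -0.7, -0.3]
grip_width: 0.0872
```

```bash
cat > snap.py <<'E'
import sys
from cell import *
from h import *
o=get_obs();print(o["time_s"],np.round(o["tool_pos"],4),np.round(o["force"],1),o["grip_width"])
tag=sys.argv[1];ims=[]
for a in sys.argv[2:]:
    n,u,v,h=a.split(",");u,v,h=int(u),int(v),int(h)
    p=read_camera(n);np.savez(f"{n}_{tag}.npz",**{k:p[k] for k in("frame","range_z","intrinsics","cam_to_world")})
    ims.append(cv2.resize(p["frame"][max(0,v-h):v+h,max(0,u-h):u+h],(390,390),interpolation=cv2.INTER_CUBIC))
cv2.imwrite(f"pics/{tag}.png",np.hstack(ims))
E
python3 snap.py pan1 scene,348,130,60 top,150,250,50
```

```text
3.6 [0.458  0.2535 0.0207] [-0.9 -0.7 -0.3] 0.08715456860154885
```

View pics/pan1.png

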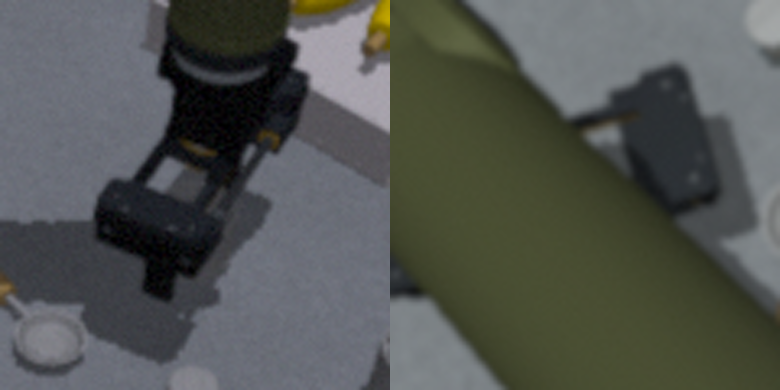

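Call:
servo_tool(rows=[0,0,0,0,0,0,0,0,0,1,0,0,0,0,1,0,0,0,0,1,0,0,0,0,1,0,0,0,0,1,0,0,0,0,1,0,0,0,0,1], force=25)

```text
time_s: 4.37
tool_pos: [0.4595, 0.2573, 0.0249]
tool_rot: [61.7, 90.0, -14.2]
force: [-0.3, -0.2, 3.2]
grip_width: 0.0577
```

Call:
servo_tool(rows=[0,0,25,0,1,0,0,60,0,1,0,0,80,0,1,30,-40,80,0,1,55,-75,80,0,1,80,-110,80,0,1,105,-145,80,0,1,130,-180,80,0,1,155,-215,80,0,1,167,-237,80,0,1])

```text
time_s: 5.2
tool_pos: [0.6272, 0.0182, 0.104]
tool_rot: [-84.1, 90.0, -160.0]
force: [1.1, 1.2, -1.6]
grip_width: 0.058
```

Call:
servo_tool(rows=[0,0,0,0,1,0,0,0,0,1,0,0,0,0,1])

```text
time_s: 5.45
tool_pos: [0.6256, 0.0208, 0.1037]
tool_rot: [-134.4, 89.9, 149.7]
force: [-0.1, 1.6, -0.8]
grip_width: 0.0578
```

```bash
python3 snap.py pan2 scene,338,230,60 top,246,177,50
```

```text
5.45 [0.6256 0.0208 0.1037] [-0.1  1.6 -0.8] 0.05775215327043004
```

View pics/pan2.png

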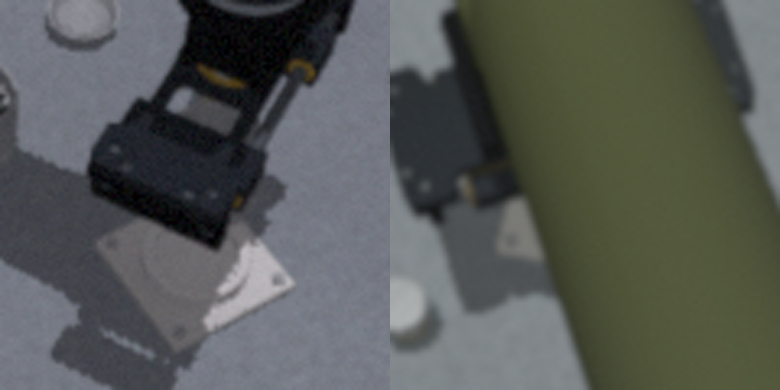

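Call:
servo_tool(rows=[0,0,-25,0,1,0,0,-40,0,1,0,0,-48,0,1,0,0,-53,0,1,0,0,-57,0,1,0,0,-60,0,1,0,0,-62,0,1,0,0,-62,0,1])

```text
time_s: 6.22
tool_pos: [0.6266, 0.0203, 0.0428]
tool_rot: [62.6, 90.0, -13.3]
force: [0.5, 0.3, -1.5]
grip_width: 0.0579
```

Call:
servo_tool(rows=[0,0,-2,0,1,0,0,-3,0,1,0,0,-4,0,1,0,0,-4,0,1])

```text
time_s: 6.55
tool_pos: [0.6266, 0.0202, 0.0389]
tool_rot: [51.7, 90.0, -24.2]
force: [-1.0, -0.9, 0.8]
grip_width: 0.0577
```

Call:
servo_tool(rows=[0,0,-1,0,1,0,0,-2,0,1,0,0,-2,0,1])

```text
time_s: 6.8
tool_pos: [0.6266, 0.0201, 0.0388]
tool_rot: [2.4, 89.9, -73.5]
force: [-4.8, -1.6, 11.2]
grip_width: 0.058
```

Call:
servo_tool(rows=[0,0,1,0,1,0,0,1,0,0,0,0,1,0,0,0,0,1,0,0,0,0,1,0,0,0,0,30,0,0,0,0,70,0,0,0,0,110,0,0])

```text
time_s: 7.47
tool_pos: [0.6251, 0.0202, 0.1462]
tool_rot: [-111.4, 89.8, 172.7]
force: [2.8, 0.0, 0.6]
grip_width: 0.0862
```

Call:
servo_tool(rows=[0,-35,0,0,0,0,-70,0,0,0,0,-105,0,0,0,0,-140,0,0,0,0,-175,0,0,0,0,-210,0,0,0,3,-245,0,0,0,3,-272,0,0,0,3,-272,0,0,0])

```text
time_s: 8.22
tool_pos: [0.6273, -0.2617, 0.1456]
tool_rot: [-29.7, 89.7, -106.3]
force: [-0.4, -1.3, -0.2]
grip_width: 0.0871
```

```bash
python3 snap.py pan3 scene,338,230,60 top,246,177,50
python3 - <<'E'
from h import *
for nm,c in(("scene",(338,230)),("top",(246,177))):
    W=cloud(np.load(f"{nm}_pan3.npz"));X=W[c[1]-30:c[1]+35,c[0]-30:c[0]+30].reshape(-1,3);X=X[X[:,2]<.09]
    Y=X[X[:,2]>.058];print(nm,len(Y),circ(Y[:,:2]),np.percentile(Y[:,2],[10,50,90]))
E
```

```text
8.2167 [ 0.6273 -0.2617  0.1456] [-0.4 -1.3 -0.2] 0.08713214451337095
scene 212 (array([0.62886341, 0.01970068]), np.float64(0.027226355302716936), np.float64(0.0011897304789682743)) [0.05905373 0.06296651 0.06556529]
top 132 (array([0.62443169, 0.01871728]), np.float64(0.02717745101053826), np.float64(0.001071191741808676)) [0.05970526 0.06376906 0.06769268]
```

View pics/pan3.png

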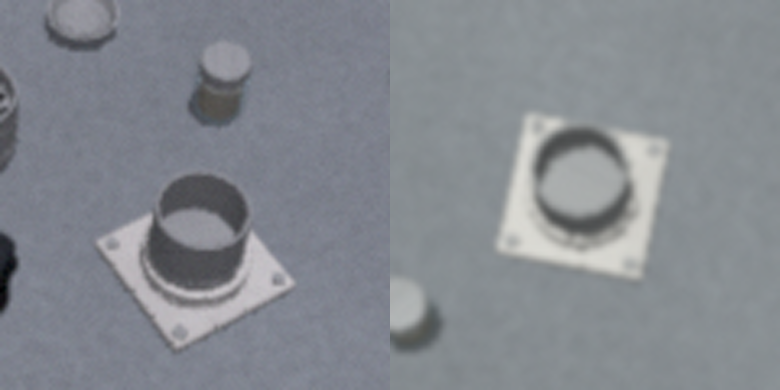

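Call:
servo_tool(rows=[0,0,0,0,0,0,0,0,0,0])

```text
time_s: 8.48
tool_pos: [0.6298, -0.2494, 0.1465]
tool_rot: [159.0, 89.9, 83.3]
force: [-0.9, -0.7, 0.7]
grip_width: 0.0866
```

Call:
servo_tool(rows=[0,-1,-35,0,0,0,-1,-70,0,0,0,-1,-100,0,0,0,-1,-116,0,0,0,-1,-122,0,0,0,-1,-122,0,0,0,-1,-122,0,0])

```text
time_s: 9.07
tool_pos: [0.6304, -0.2519, 0.0257]
tool_rot: [68.0, 89.9, -7.9]
force: [-0.2, -0.0, -0.1]
grip_width: 0.0871
```

Call:
servo_tool(rows=[0,0,0,0,1,0,0,0,0,1,0,0,0,0,1,0,0,0,0,1,0,0,0,0,1,0,0,0,0,1,0,0,0,0,1])

```text
time_s: 9.65
tool_pos: [0.6295, -0.2527, 0.025]
tool_rot: [56.8, 90.0, -19.1]
force: [-0.0, -0.4, 2.8]
grip_width: 0.0576
```

Call:
servo_tool(rows=[0,0,25,0,1,0,0,60,0,1,0,0,95,0,1,0,20,110,0,1,-1,50,110,0,1,-1,85,110,0,1,-2,120,110,0,1,-2,155,110,0,1,-3,190,110,0,1,-3,220,110,0,1])

```text
time_s: 10.48
tool_pos: [0.6256, -0.0299, 0.1343]
tool_rot: [-148.2, 89.9, 136.0]
force: [0.7, 0.6, -1.5]
grip_width: 0.0573
```

Call:
servo_tool(rows=[0,25,0,0,1,0,42,0,0,1,0,52,0,0,1,0,52,0,0,1,0,52,0,0,1,0,52,0,0,1])

```text
time_s: 10.98
tool_pos: [0.6264, 0.0167, 0.1343]
tool_rot: [-29.9, 89.9, -105.9]
force: [0.1, 0.0, -1.9]
grip_width: 0.0573
```

Call:
servo_tool(rows=[0,1,-20,0,1,0,1,-32,0,1,0,1,-38,0,1,0,1,-42,0,1,0,1,-45,0,1,0,1,-47,0,1,0,1,-47,0,1])

```text
time_s: 11.57
tool_pos: [0.6264, 0.0201, 0.0876]
tool_rot: [4.8, 90.0, -71.1]
force: [0.7, 0.1, -1.1]
grip_width: 0.0575
```

Call:
servo_tool(rows=[0,0,-1,0,1,0,0,-2,0,1,0,0,-3,0,1,0,0,-3,0,1])

```text
time_s: 11.9
tool_pos: [0.6267, 0.0203, 0.0851]
tool_rot: [61.4, 90.0, -14.5]
force: [0.7, -0.0, -0.7]
grip_width: 0.0576
```

Call:
servo_tool(rows=[0,0,-1,0,1,0,0,-2,0,1,0,0,-2,0,1])

```text
time_s: 12.15
tool_pos: [0.627, 0.0202, 0.0849]
tool_rot: [43.7, 89.9, -32.2]
force: [-4.6, -0.5, 10.2]
grip_width: 0.0578
```

Call:
servo_tool(rows=[0,0,1,0,1,0,0,1,0,0,0,0,1,0,0,0,0,1,0,0,0,0,1,0,0,0,0,30,0,0,0,0,70,0,0,0,0,100,0,0])

```text
time_s: 12.82
tool_pos: [0.6264, 0.0203, 0.1841]
tool_rot: [171.3, 90.0, 95.4]
force: [1.2, -0.3, 0.8]
grip_width: 0.0857
```

Call:
servo_tool(rows=[4,30,0,0,0,8,65,0,0,0,12,100,0,0,0,16,135,0,0,0,20,170,0,0,0,24,200,0,0,0,26,222,0,0,0,26,231,0,0,0,26,231,0,0,0,26,231,0,0,0])

```text
time_s: 13.65
tool_pos: [0.6524, 0.2502, 0.1821]
tool_rot: [-35.4, 89.9, -111.4]
force: [-0.8, -0.4, 0.2]
grip_width: 0.0871
```

```bash
python3 snap.py fine3 scene,338,230,60 top,246,177,50
python3 - <<'E'
from h import *
for nm,c in(("scene",(338,215)),("top",(246,177))):
    W=cloud(np.load(f"{nm}_fine3.npz"));X=W[c[1]-30:c[1]+35,c[0]-30:c[0]+30].reshape(-1,3);X=X[X[:,2]<.13]
    Y=X[X[:,2]>.106];print(nm,len(Y),circ(Y[:,:2]),np.percentile(Y[:,2],[10,50,90]))
E
```

```text
13.65 [0.6524 0.2502 0.1821] [-0.8 -0.4  0.2] 0.0870626008021739
scene 189 (array([0.62902934, 0.0201631 ]), np.float64(0.02723614884785122), np.float64(0.001177639281722505)) [0.10686785 0.10935413 0.11135506]
top 125 (array([0.62499655, 0.01916691]), np.float64(0.027207412948006205), np.float64(0.0011025166232073518)) [0.10748165 0.11021454 0.11326304]
```

View pics/fine3.png

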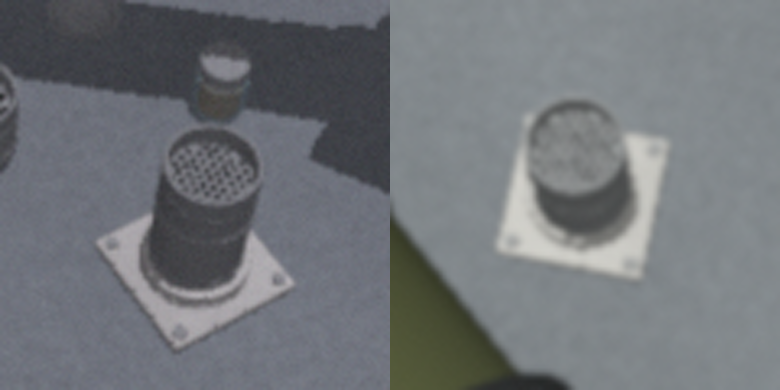

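Call:
servo_tool(rows=[0,0,-35,0,0,0,0,-70,0,0,0,0,-105,0,0,0,0,-135,0,0,0,0,-150,0,0,0,0,-156,0,0,0,0,-156,0,0,0,0,-156,0,0])

```text
time_s: 14.42
tool_pos: [0.6537, 0.251, 0.0284]
tool_rot: [92.2, 89.9, 16.2]
force: [-0.1, 0.1, 0.4]
grip_width: 0.0869
```

Call:
servo_tool(rows=[0,0,0,0,1,0,0,0,0,1,0,0,0,0,1,0,0,0,0,1,0,0,0,0,1,0,0,0,0,1,0,0,0,0,1])

```text
time_s: 15.0
tool_pos: [0.6525, 0.2515, 0.027]
tool_rot: [93.1, 90.0, 17.2]
force: [-1.2, 0.4, 2.8]
grip_width: 0.0577
```

Call:
servo_tool(rows=[0,0,25,0,1,0,0,60,0,1,0,0,95,0,1,0,0,130,0,1,0,0,155,0,1,0,-20,155,0,1,-4,-50,155,0,1,-8,-85,155,0,1,-12,-120,155,0,1,-16,-155,155,0,1])

```text
time_s: 15.83
tool_pos: [0.6356, 0.0947, 0.181]
tool_rot: [-77.3, 89.9, -153.1]
force: [0.6, -0.6, -1.7]
grip_width: 0.0576
```

Call:
servo_tool(rows=[-4,-30,0,0,1,-8,-55,0,0,1,-10,-70,0,0,1,-10,-76,0,0,1,-10,-76,0,0,1,-10,-76,0,0,1,-10,-76,0,0,1])

```text
time_s: 16.42
tool_pos: [0.6263, 0.0227, 0.1815]
tool_rot: [167.7, 89.9, 92.0]
force: [0.2, 0.8, -1.4]
grip_width: 0.0577
```

Call:
servo_tool(rows=[0,0,-20,0,1,0,0,-30,0,1,0,0,-36,0,1,0,0,-40,0,1,0,0,-43,0,1,0,0,-45,0,1,0,0,-45,0,1])

```text
time_s: 17.0
tool_pos: [0.6264, 0.0203, 0.1365]
tool_rot: [-121.1, 90.0, 163.0]
force: [0.7, -0.5, -2.6]
grip_width: 0.0578
```

Call:
servo_tool(rows=[0,0,-1,0,1,0,0,-2,0,1,0,0,-3,0,1,0,0,-3,0,1])

```text
time_s: 17.33
tool_pos: [0.6264, 0.0201, 0.1336]
tool_rot: [20.7, 90.0, -55.2]
force: [-0.2, 0.2, -1.5]
grip_width: 0.0575
```

Call:
servo_tool(rows=[0,0,-1,0,1,0,0,-2,0,1,0,0,-2,0,1])

```text
time_s: 17.58
tool_pos: [0.6268, 0.0201, 0.1328]
tool_rot: [45.9, 89.9, -30.0]
force: [-2.2, -0.6, 4.8]
grip_width: 0.0577
```

Call:
servo_tool(rows=[0,0,0,0,1,0,0,1,0,0,0,0,1,0,0,0,0,1,0,0,0,0,1,0,0,0,0,30,0,0,0,0,65,0,0,0,0,80,0,0])

```text
time_s: 18.25
tool_pos: [0.6279, 0.0207, 0.2154]
tool_rot: [80.2, 89.7, 4.3]
force: [1.3, 0.6, 1.1]
grip_width: 0.0861
```

Call:
servo_tool(rows=[-20,-30,0,0,0,-40,-60,0,0,0,-60,-90,0,0,0,-80,-120,0,0,0,-100,-150,0,0,0,-120,-180,0,0,0,-140,-210,0,0,0,-160,-238,0,0,0,-172,-252,0,0,0,-172,-252,0,0,0])

```text
time_s: 19.08
tool_pos: [0.4509, -0.2367, 0.2113]
tool_rot: [-57.1, 89.8, -133.5]
force: [-0.4, -1.0, -0.1]
grip_width: 0.0869
```

```bash
python3 snap.py co3 scene,338,215,60 top,246,177,50
python3 - <<'E'
from h import *
for nm,c in(("scene",(342,190)),("top",(246,170))):
    W=cloud(np.load(f"{nm}_co3.npz"));X=W[c[1]-30:c[1]+35,c[0]-30:c[0]+30].reshape(-1,3);X=X[X[:,2]<.19]
    Y=X[X[:,2]>.160];print(nm,len(Y),circ(Y[:,:2]),np.percentile(Y[:,2],[10,50,90]))
E
```

```text
19.0833 [ 0.4509 -0.2367  0.2113] [-0.4 -1.  -0.1] 0.08688551609686478
scene 212 (array([0.62888041, 0.02015407]), np.float64(0.02718650242647871), np.float64(0.001240135551549638)) [0.16089018 0.16343127 0.16534806]
top 136 (array([0.62495057, 0.01913756]), np.float64(0.02719284151858558), np.float64(0.0011166806318381433)) [0.16093594 0.16409507 0.16706416]
```

View pics/co3.png

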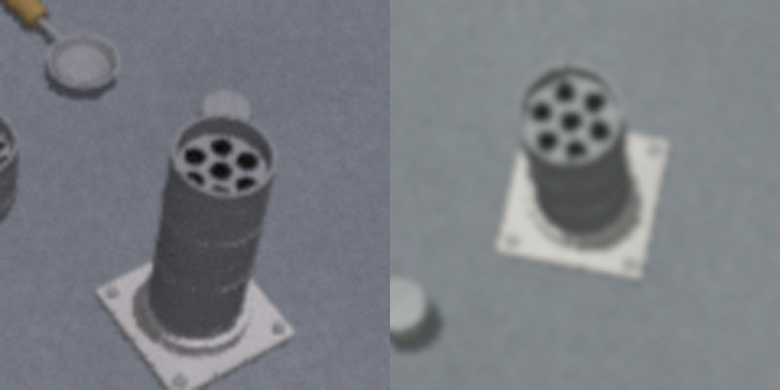

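Call:
servo_tool(rows=[0,0,-30,0,0,0,0,-65,0,0,0,0,-100,0,0,0,0,-100,0,0,0,0,-100,0,0])

```text
time_s: 19.6
tool_pos: [0.454, -0.2296, 0.1104]
tool_rot: [-146.6, 89.8, 137.7]
force: [-0.1, 0.4, 0.5]
grip_width: 0.0871
```

Call:
servo_tool(rows=[0,-1,-30,0,0,0,-1,-60,0,0,0,-1,-75,0,0,0,-1,-81,0,0,0,-1,-81,0,0,0,-1,-81,0,0])

```text
time_s: 20.1
tool_pos: [0.4563, -0.2332, 0.0327]
tool_rot: [49.7, 89.8, -26.2]
force: [0.6, 0.4, 0.4]
grip_width: 0.0871
```

Call:
servo_tool(rows=[0,0,0,0,1,0,0,0,0,1,0,0,0,0,1,0,0,0,0,1,0,0,0,0,1,0,0,0,0,1,0,0,0,0,1,0,0,0,0,1,0,0,0,0,1,0,0,0,0,1])

```text
time_s: 20.93
tool_pos: [0.4543, -0.2328, 0.0305]
tool_rot: [-86.5, 90.0, -162.4]
force: [-0.0, 0.1, -0.4]
grip_width: 0.0284
```

Call:
servo_tool(rows=[0,0,0,0,1,0,0,0,0,1,0,0,0,0,1,0,0,0,0,1,0,0,0,0,1])

```text
time_s: 21.35
tool_pos: [0.4543, -0.2327, 0.0305]
tool_rot: [-126.6, 90.0, 157.5]
force: [0.3, -0.1, -1.0]
grip_width: 0.0172
```

Call:
servo_tool(rows=[0,0,25,0,1,0,0,60,0,1,0,0,95,0,1,0,0,130,0,1,0,0,165,0,1,0,0,195,0,1,10,15,200,0,1,30,43,200,0,1,50,72,200,0,1,70,102,200,0,1])

```text
time_s: 22.18
tool_pos: [0.5248, -0.1304, 0.2309]
tool_rot: [22.5, 89.9, -53.6]
force: [1.4, 0.6, -1.2]
grip_width: 0.0172
```

Call:
servo_tool(rows=[18,26,0,0,1,36,52,0,0,1,54,78,0,0,1,72,105,0,0,1,88,130,0,0,1,98,144,0,0,1,102,150,0,0,1,102,150,0,0,1,102,150,0,0,1,102,150,0,0,1])

```text
time_s: 23.02
tool_pos: [0.6258, 0.0169, 0.2304]
tool_rot: [-39.5, 89.9, -115.5]
force: [0.1, -1.2, -1.1]
grip_width: 0.0174
```

Call:
servo_tool(rows=[0,0,0,0,1,0,0,0,0,1,0,0,0,0,1])

```text
time_s: 23.27
tool_pos: [0.6261, 0.018, 0.2308]
tool_rot: [-1.5, 90.0, -77.5]
force: [0.6, 0.1, 0.0]
grip_width: 0.0173
```

```bash
python3 snap.py lid2 scene,345,190,70 top,246,170,50
```

```text
23.2667 [0.6261 0.018  0.2308] [0.6 0.1 0. ] 0.017273990602542186
```

View pics/lid2.png

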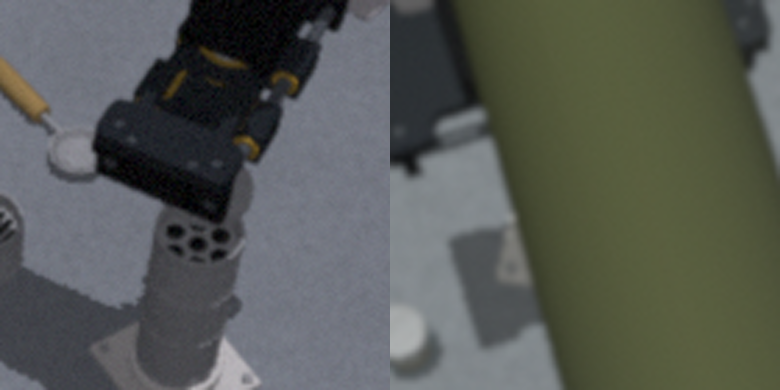

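Call:
servo_tool(rows=[0,1,-12,0,1,0,1,-22,0,1,0,1,-28,0,1,0,1,-32,0,1,0,1,-35,0,1,0,1,-37,0,1,0,1,-37,0,1])

```text
time_s: 23.95
tool_pos: [0.6262, 0.0202, 0.1931]
tool_rot: [-104.4, 90.0, 179.7]
force: [0.2, -0.2, -0.2]
grip_width: 0.0175
```

Call:
servo_tool(rows=[0,0,-1,0,1,0,0,-2,0,1,0,0,-3,0,1,0,0,-3,0,1])

```text
time_s: 24.28
tool_pos: [0.6264, 0.0202, 0.1906]
tool_rot: [25.1, 90.0, -50.8]
force: [0.1, 0.4, -1.4]
grip_width: 0.0173
```

Call:
servo_tool(rows=[0,0,-1,0,1,0,0,-2,0,1,0,0,-2,0,1])

```text
time_s: 24.53
tool_pos: [0.627, 0.0204, 0.1905]
tool_rot: [66.0, 89.9, -9.9]
force: [-1.8, -0.1, 7.1]
grip_width: 0.0171
```

Seated by force and height. Release, rise, and retreat.

Call:
servo_tool(rows=[0,0,0,0,1,0,0,1,0,0.5,0,0,1,0,0,0,0,1,0,0,0,0,1,0,0,0,0,1,0,0,0,0,1,0,0,0,0,1,0,0,0,0,25,0,0,0,0,60,0,0])

```text
time_s: 25.37
tool_pos: [0.624, 0.0197, 0.2452]
tool_rot: [-103.9, 89.5, -179.8]
force: [1.0, -0.3, -0.1]
grip_width: 0.0694
```

Call:
servo_tool(rows=[0,0,30,0,0,0,-30,30,0,0,0,-65,30,0,0,0,-100,30,0,0,0,-135,30,0,0,0,-170,30,0,0,0,-205,30,0,0,0,-240,30,0,0,0,-250,30,0,0,0,-250,30,0,0])

```text
time_s: 26.2
tool_pos: [0.6251, -0.2354, 0.2776]
tool_rot: [-54.8, 89.9, -131.1]
force: [-1.0, -0.2, -0.3]
grip_width: 0.087
```

```bash
python3 snap.py end scene,340,190,80 top,246,177,60
python3 - <<'E'
from h import *
for nm,c in(("scene",(345,165)),("top",(246,170))):
    W=cloud(np.load(f"{nm}_end.npz"));X=W[c[1]-35:c[1]+40,c[0]-30:c[0]+30].reshape(-1,3)
    Y=X[(X[:,2]>.155)&(X[:,2]<.18)];Y=Y[np.hypot(*(Y[:,:2]-[.627,.02]).T)<.036];K=X[(X[:,2]>.2)&(X[:,2]<.24)]
    print(nm,len(Y),cv2.minEnclosingCircle(cv2.convexHull(Y[Y[:,2]>.167][:,:2].astype(np.float32))),np.percentile(Y[:,2],[10,50,90]),"knob",len(K),K.mean(0),K[:,2].max())
E
```

```text
26.2 [ 0.6251 -0.2354  0.2776] [-1.  -0.2 -0.3] 0.08704123815528127
scene 353 ((0.6278676390647888, 0.021124130114912987), 0.0291158314794302) [0.16866176 0.17025033 0.17244645] knob 116 [0.6294519  0.01788759 0.21076507] 0.21657948770210178
top 520 ((0.6251459121704102, 0.01816907338798046), 0.029983943328261375) [0.16710764 0.17061306 0.17349334] knob 77 [0.62350936 0.01885732 0.21235862] 0.2180621824816169
```

View pics/end.png

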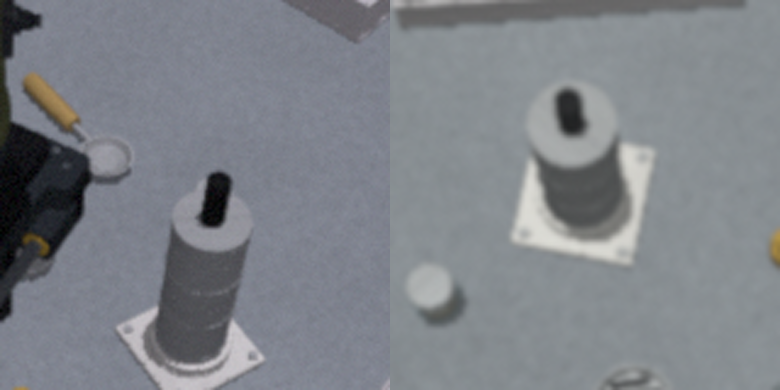

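```bash
python3 -c "
from cell import *
print(sign_off())"
```

```text
the job is handed in; nothing more can be done
None
```

The stack is built in the white holder in the order asked: catch pan, fine sieve, coarse sieve, then the lid with the black knob. I let go of everything and handed the job in at about 26 s. I did not touch the slotted sieve or the blue lids.

- **Seating:** Each part met contact (5–11 N) within about 1 mm of its calculated seated height.
- **Last pictures:** The stack stands upright. The lid top measured about 170–171 mm against 172 mm expected, and the knob top about 217 mm against 216 mm. The axis is at about (0.627, 0.020). The gripper is open and well clear.
- **Disagreement:** The two cameras differed by about 4 mm in x throughout, so I used their average, which matched where the arm set the parts down.
- **Not seen directly:** The gripper hid the pan while I gripped it and carried it to the holder. For that I relied on finger opening and force, then checked it by camera once it was placed.

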